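Stroke down the hold-down flaps along a curved strip

ROBOT

A 7-joint arm with a two-finger parallel gripper is mounted at the origin on a cart in front of the work surface, level with it; the furniture and walls round the work are solid. World frame = base frame: x ahead of the robot, y to its left, z up, the work surface at z = 0. Lengths are in m, angles in rad, forces in N, time in s.
With the tool pointing down it reaches from about 0.4 to 0.9 m from the base axis. Payload 5.5 kg.
Tool frame: the origin (TCP) lies midway between the tips of the shut fingers; the grasp point (between the pads) lies 19 mm behind it; z points along the fingers, y is the direction in which the jaws open and shut (so a half turn about z gives the same grasp; the last joint's range is limited). The gripper opens to 85 mm and grips with 20 to 120 N. Pads are 22 mm wide; open, the fingers measure 114 mm over their backs; the gripper's body (76 mm by 85 mm) begins 54 mm behind the grasp point. The pads swing forward as they close: fully open they stand 13 mm farther back than shut.
Start: joints at [-0.925, 0.501, -0.427, 1.55, 0.221, 1.138, -0.21], TCP at [0.243, 0.603, 0.231] pointing down, gripper open.
Joint ranges: [-2.88, 2.88], [-0.31, 2.03], [-1.54, 1.56], [0.2, 2.42], [-1.41, 4.55], [0.19, 2.02], [-2.57, 2.57]. Speed limits (rad/s): [2.57, 2.57, 3.14, 3.14, 3.14, 3.14, 3.14].

INTERFACE

Orientations are given as a 3x3 rotation matrix whose columns are the frame's x, y, z axes.
In Python, from bench import manip, capture, camera_info gives the robot as it stands.
- The arm moves only by the tool move_arm, never from a script. Its argument "series" is a list of rows, each an object of numbers: "claw": the finger opening in cm, from 0 to 8.54; "tx", "ty", "tz": the shift along the tool's x, y, z in cm; "roll": the turn about the tool's z in rad. In form: [{"claw": .., "tx": .., "ty": .., "tz": .., "roll": ..}, ...]. A call has 1 to 5 rows; each row shifts and turns the commanded pose from where the row before left it, along the tool's axes as they then stand; what a row does not reach is not made up. A row lasts 1/12 s, in which the tool goes at most 41.7 mm and 7.16 degrees, less where a joint would pass 70% of its speed; a pose out of reach is approached as far as the arm can. A call is refused whole if a number of a shift passes 4.17 or a number of a turn 0.125, either way. A call with a gripper value outside its range is refused whole. The fingers move at their own pace and stop on an object; "squeeze" is the grip in N (left out, the last holds). Time passes only in rows, so rows that do not move let the fingers close. It gives the time, the measured TCP pose, the force and the opening at its end, in the units of the state.
- manip.read_state(): the state, without advancing time (a new reading comes with each control period).
- capture(name): name is "side" or "top" or "wrist"; returns the picture (420x560x3 uint8, red, green, blue); there is no depth.
- camera_info(name): a dict with "vfov" (degrees; the focal length in pixels is half the picture's height over the tangent of half this angle, whatever the lens; pixels are square), "cx", "cy" (the principal point, pixels), "cam_to_world" (4x4, takes a point from camera to world coordinates). Camera axes: x right, y down, z forward; pixel columns grow to the right and rows downward; lengths in m; the calibration is good to about 2 mm. A picture is of the moment at which its call begins: read the wrist's pose just before it. camera_info takes no time and is no camera call; for the wrist camera it gives the pose at the moment of the call.
- manip.job_done(): hands the job in, once; it reports no verdict.
The state is a dict: "t": time; "q": joint angles; "joint_velocities": joint speeds; "effort": joint torques, N m; "tcp_pos": TCP position; "orientation": TCP orientation; "contact_force": force on the tool from outside, world axes, zero at the start; "ft_torque": the same for the moment, N m; "gripper_width": opening from 0.0 (shut) to 1.0 (fully open).
Only numpy, scipy, OpenCV 4.12 (cv2) and the standard library are available. Lean on these libraries where they do the work, as an engineer would, in place of code of your own. Each camera call takes 0.05 s, during which the arm holds its last target.

TASK

Run the fingertips along the curved dark strip on the white gluing board, from the red-dot end to the other end, so that the four upright brass flaps fold down over the strip one after another. Do it lightly and in one low pass, without lifting off between the first flap and the last; the loose board must not be shoved, lifted or pressed hard. Leave the two pegs, the walnut offcut and the tape roll where they are, then take the hand away from everything.

Things in the scene. Friction and masses are not known exactly. Their poses are not given: they have to be found in the camera images.
- board: loose white gluing board, 170 x 280 x 18 mm, 1.2 to 2 kg, lying flat on the bench (not screwed down); origin at the centre of its underside, x across its short side, y along its long side, z up. A dark wooden strip 20 mm wide and 3 mm proud runs over it in an arc of 150 mm radius (centre of the arc at board x = -125 mm, y = 0), from near the red dot (18 mm disc, at the +y end) to the -y end. Nothing on the board but the hinges, flaps and the two pegs stands above the strip
- strip_start (a point): point on the strip's centre line at the red-dot end, 31 mm before the first hinge; 26 mm above the underside of the board (5 mm above the strip), like all these points
- strip_end (a point): the same at the other end of the strip, 22 mm past the tip of the last flap when that lies down
- hinge1 (a point): on the hinge axis of flap 1 (1 = next to the red dot, then in order along the strip, 52 mm apart), mid-width, on the strip's centre line, 26 mm above the board's underside. The hinge knuckles reach 4 mm above this point and are 26 mm wide across the strip
- hinge2 (a point): on the hinge axis of flap 2 (1 = next to the red dot, then in order along the strip, 52 mm apart), mid-width, on the strip's centre line, 26 mm above the board's underside. The hinge knuckles reach 4 mm above this point and are 26 mm wide across the strip
- hinge3 (a point): on the hinge axis of flap 3 (1 = next to the red dot, then in order along the strip, 52 mm apart), mid-width, on the strip's centre line, 26 mm above the board's underside. The hinge knuckles reach 4 mm above this point and are 26 mm wide across the strip
- hinge4 (a point): on the hinge axis of flap 4 (1 = next to the red dot, then in order along the strip, 52 mm apart), mid-width, on the strip's centre line, 26 mm above the board's underside. The hinge knuckles reach 4 mm above this point and are 26 mm wide across the strip
- flap1 (a joint): angle of flap 1, a brass leaf 18 mm wide and 3 mm thick with a black tip 40 mm from its hinge axis: 0 = standing upright, 1.55 = lying along the strip, tip away from the red dot; it turns only that way. Light friction (about 0.5 N at the tip), no spring: it stays at the angle where it is left. Within 30 degrees of flat (above 1.05) counts as lying down
- flap2 (a joint): angle of flap 2, a brass leaf 18 mm wide and 3 mm thick with a black tip 40 mm from its hinge axis: 0 = standing upright, 1.55 = lying along the strip, tip away from the red dot; it turns only that way. Light friction (about 0.5 N at the tip), no spring: it stays at the angle where it is left. Within 30 degrees of flat (above 1.05) counts as lying down
- flap3 (a joint): angle of flap 3, a brass leaf 18 mm wide and 3 mm thick with a black tip 40 mm from its hinge axis: 0 = standing upright, 1.55 = lying along the strip, tip away from the red dot; it turns only that way. Light friction (about 0.5 N at the tip), no spring: it stays at the angle where it is left. Within 30 degrees of flat (above 1.05) counts as lying down
- flap4 (a joint): angle of flap 4, a brass leaf 18 mm wide and 3 mm thick with a black tip 40 mm from its hinge axis: 0 = standing upright, 1.55 = lying along the strip, tip away from the red dot; it turns only that way. Light friction (about 0.5 N at the tip), no spring: it stays at the angle where it is left. Within 30 degrees of flat (above 1.05) counts as lying down
- peg_steel: loose grey turned peg, 24 mm diameter, 44 mm tall, standing on the board in the hollow of the curve; origin at the centre of its foot
- peg_black: loose black turned peg, 24 mm diameter, 38 mm tall, standing beside the grey one; origin at the centre of its foot
- offcut: loose walnut offcut, 36 x 62 x 26 mm, lying on the bench by the board's hollow side; origin at the centre of its underside
- tape: loose roll of black tape, 55 mm diameter, 19 mm high, lying on the bench by the board's hollow side; origin at the centre of its underside

How it is judged:
By the outcome, as a careful person would: the job done as asked, in the order asked, and still so for the second after the job is handed in, with the robot touching nothing.
It also fails if it takes over 38 s, if anything falls off the work surface, if the arm or the gripper's body presses on something with over 40 N, if the wrist force passes 120 N, or if a joint passes its speed limit or range.

## Working session

There is one attempt and no reset: what is moved stays moved. The work goes in short steps, Python scripts to look and compute and a tool call to move; the robot and the scene stay as the last step left them, time stands still between calls to the robot, and variables do not carry over. Pictures are saved under pics/ and viewed, and the job is handed in when it is done.

Besides the shell and the picture viewer there is one more tool, called after ">>>" in YAML: its name, and indented under it one key for each argument. move_arm: Moves the arm, as the interface text tells. Its arguments: {"type":"object","properties":{"series":{"type":"array"},"squeeze":{"type":"number"}},"required":["series"]}

```bash
mkdir -p pics; ls
python3 - <<'E'
from bench import manip, capture, camera_info
import cv2
s=manip.read_state()
print(s)
for n in ("side","top","wrist"):
    i=camera_info(n);print(n,i)
    cv2.imwrite(f"pics/{n}0.png",cv2.cvtColor(capture(n),cv2.COLOR_RGB2BGR))
E
```

```text
pics
{'t': 0.0, 'q': array([-0.92484246,  0.50184324, -0.42683351,  1.55143635,  0.2208352 ,
        1.13827706, -0.21030168]), 'joint_velocities': array([-0.00094494, -0.00033754, -0.00039155, -0.00044298, -0.00018179,
       -0.00085105,  0.00116211]), 'effort': array([ 2.49954683e-04, -5.69490445e+01, -5.81609488e+00, -2.80951041e+01,
        1.05225967e-02,  1.18291128e-02, -3.22129097e-06]), 'tcp_pos': array([0.24253319, 0.60232893, 0.23027164]), 'orientation': array([[-9.27677848e-01,  3.73380808e-01, -7.62933707e-04],
       [ 3.73381583e-01,  9.27676226e-01, -1.73569273e-03],
       [ 5.96811102e-05, -1.89502909e-03, -9.99998203e-01]]), 'contact_force': array([-1.02084255,  0.62275933, -0.06353123]), 'ft_torque': array([ 0.02222688, -0.01490025, -0.04491753]), 'gripper_width': 0.9966383703287137}
side {'vfov': 50.55870280990278, 'cx': 281.83643568348054, 'cy': 208.13319284808367, 'cam_to_world': array([[ 0.98092025, -0.11962964,  0.15324559,  0.40470509],
       [-0.1928164 , -0.49791679,  0.84551801, -0.70380997],
       [-0.02484546, -0.858934  , -0.51148322,  0.48047543],
       [ 0.        ,  0.        ,  0.        ,  1.        ]])}
top {'vfov': 49.82737537452127, 'cx': 286.6858050916733, 'cy': 204.26380463821147, 'cam_to_world': array([[ 0.00849605, -0.98927915,  0.14578949,  0.43326229],
       [-0.99993546, -0.00950474, -0.00622359,  0.02379585],
       [ 0.00754256, -0.1457272 , -0.98929606,  0.90452399],
       [ 0.        ,  0.        ,  0.        ,  1.        ]])}
wrist {'vfov': 67.6985245774388, 'cx': 278.53786896448656, 'cy': 209.8479893145831, 'cam_to_world': array([[ 0.37490939,  0.89372547,  0.2463691 ,  0.18011898],
       [ 0.92706   , -0.36095488, -0.10134763,  0.62797441],
       [-0.00164883,  0.26639512, -0.9638625 ,  0.37184535],
       [ 0.        ,  0.        ,  0.        ,  1.        ]])}
```

View pics/side0.png

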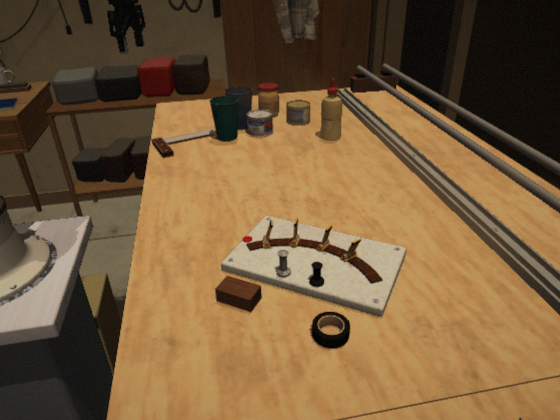

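View pics/top0.png

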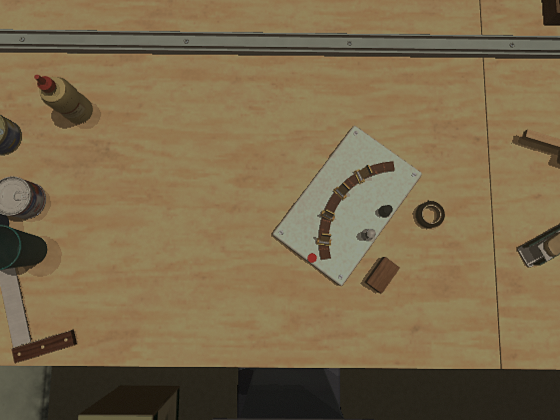

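View pics/wrist0.png

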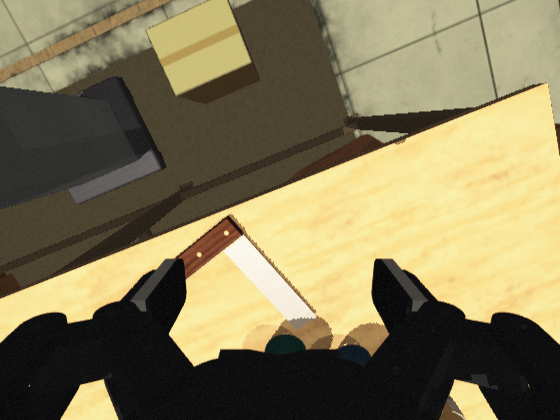

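The side view shows the board at (315,260) with four upright flaps. In the top view the board's corners are near (354,127), (420,173), (342,285) and (273,235), with the red dot at (312,258), the pegs at (367,235) and (385,211), the offcut at (381,275) and the tape at (430,214). The board is not in the wrist view. Next I'll measure its pose.

```bash
cat > h.py <<'E'
import numpy as np, cv2
from bench import manip, capture, camera_info
def ray(info,px):
    px=np.atleast_2d(px).astype(float); f=210/np.tan(np.radians(info['vfov']/2))
    d=np.c_[(px[:,0]-info['cx'])/f,(px[:,1]-info['cy'])/f,np.ones(len(px))]
    T=info['cam_to_world']; return T[:3,3], d@T[:3,:3].T
def onz(info,px,z):
    o,d=ray(info,px); return o+d*((z-o[2])/d[:,2])[:,None]
def proj(info,P):
    T=info['cam_to_world']; c=(np.atleast_2d(P)-T[:3,3])@T[:3,:3]; f=210/np.tan(np.radians(info['vfov']/2))
    return np.c_[info['cx']+f*c[:,0]/c[:,2],info['cy']+f*c[:,1]/c[:,2]]
def load(p): return cv2.imread(p)
E
python3 - <<'E'
from h import *
for n,roi in (("top",(255,110,440,300)),("side",(215,205,415,310))):
    im=load(f"pics/{n}0.png"); info=camera_info(n)
    hsv=cv2.cvtColor(im,cv2.COLOR_BGR2HSV)
    m=((hsv[...,1]<50)&(hsv[...,2]>130)).astype(np.uint8)
    r=np.zeros_like(m); r[roi[1]:roi[3],roi[0]:roi[2]]=1; m*=r
    m=cv2.morphologyEx(m,cv2.MORPH_OPEN,np.ones((3,3)))
    cs,_=cv2.findContours(m,cv2.RETR_EXTERNAL,cv2.CHAIN_APPROX_NONE)
    c=max(cs,key=cv2.contourArea); hull=cv2.convexHull(c)
    print(n,cv2.contourArea(hull))
    P=onz(info,hull[:,0,:],0.018)[:,:2].astype(np.float32)*1000
    print(cv2.minAreaRect(P))
    q=cv2.approxPolyN(hull,4)[0] if hasattr(cv2,'approxPolyN') else None
    Q=onz(info,q,0.018); print(q.tolist(),Q.round(4).tolist(),np.linalg.norm(Q-np.roll(Q,1,0),axis=1).round(4))
    red=((hsv[...,1]>150)&((hsv[...,0]<6)|(hsv[...,0]>172))&(hsv[...,2]>120)&(r>0))
    k=np.argwhere(red); pc=k.mean(0)[::-1]; print("red",len(k),pc,onz(info,pc,0.018).round(4))
    cv2.imwrite(f"pics/{n}_z.png",cv2.resize(im[roi[1]:roi[3],roi[0]:roi[2]],None,fx=4 if n=="side" else 3,fy=4 if n=="side" else 3,interpolation=cv2.INTER_CUBIC))
E
```

```text
top 11501.0
((567.643798828125, -103.39076232910156), (166.65476989746094, 275.9725341796875), 53.71174240112305)
[[422, 173], [341, 285], [273, 233], [354, 125]] [[0.6299, -0.2528, 0.018], [0.4072, -0.0881, 0.018], [0.5066, 0.0446, 0.018], [0.7284, -0.1175, 0.018]] [0.1674 0.277  0.1658 0.2747]
red 57 [311.56140351 257.54385965] [[ 0.4594 -0.0312  0.018 ]]Traceback (most recent call last):
  File "<stdin>", line 9, in <module>
ValueError: max() iterable argument is empty
```

View pics/top_z.png

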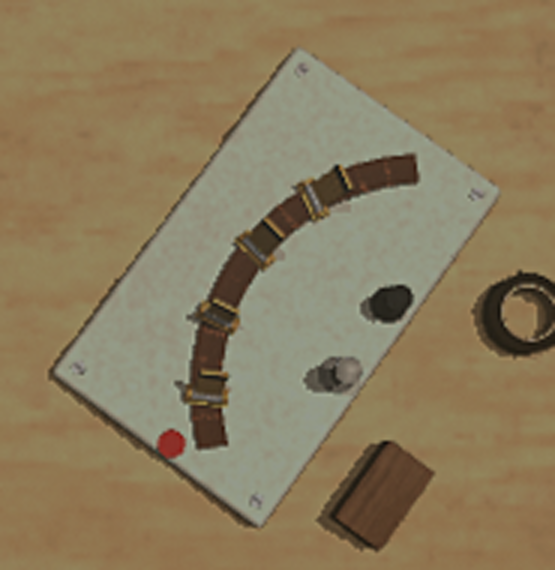

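The top view gives a board of 167 x 276 mm, close to the stated 170 x 280, centred near (0.568, -0.103) with a heading of about 53.7°. I'll cross-check this with the side view and locate the strip ends and hinges.

Run:
```python
from h import *
n="side"; roi=(215,205,415,310)
im=load(f"pics/{n}0.png"); info=camera_info(n); hsv=cv2.cvtColor(im,cv2.COLOR_BGR2HSV)
print(hsv[270,260],hsv[240,380],hsv[290,220])
r=np.zeros(im.shape[:2],np.uint8); r[roi[1]:roi[3],roi[0]:roi[2]]=1
m=((hsv[...,1]<70)&(hsv[...,2]>110)).astype(np.uint8)*r
m=cv2.morphologyEx(m,cv2.MORPH_OPEN,np.ones((3,3)))
cs,_=cv2.findContours(m,cv2.RETR_EXTERNAL,cv2.CHAIN_APPROX_NONE)
hull=cv2.convexHull(max(cs,key=cv2.contourArea))
q=cv2.approxPolyN(hull,4)[0]; Q=onz(info,q,0.018); print(q.tolist(),Q.round(4).tolist(),np.linalg.norm(Q-np.roll(Q,1,0),axis=1).round(4), Q.mean(0))
print(cv2.minAreaRect(onz(info,hull[:,0,:],0.018)[:,:2].astype(np.float32)*1000))
red=((hsv[...,1]>150)&((hsv[...,0]<6)|(hsv[...,0]>172))&(hsv[...,2]>100)&(r>0))
k=np.argwhere(red); pc=k.mean(0)[::-1]; print("red",len(k),pc,onz(info,pc,0.018).round(4))
cv2.imwrite("pics/side_z.png",cv2.resize(im[205:310,215:415],None,fx=4,fy=4,interpolation=cv2.INTER_CUBIC))
# strip in top
info=camera_info("top"); im=load("pics/top0.png"); hsv=cv2.cvtColor(im,cv2.COLOR_BGR2HSV)
th=np.radians(53.7); C=np.array([.5677,-.1035]); X=np.array([np.cos(th),np.sin(th)]); Y=np.array([-X[1],X[0]])
vv,uu=np.mgrid[110:300,255:440]; P=onz(info,np.c_[uu.ravel(),vv.ravel()],.021)[:,:2]-C
b=np.c_[P@X,P@Y]*1000; h=hsv[vv.ravel(),uu.ravel()]
rad=np.hypot(b[:,0]+125,b[:,1]); ang=np.degrees(np.arctan2(b[:,1],b[:,0]+125))
dark=(h[:,1]>90)&(h[:,2]<110)&(abs(rad-150)<22)
for a in range(-52,54,4):
    s=dark&(abs(ang-a)<2)
    if s.sum(): print(a,s.sum(),rad[s].mean().round(1),rad[s].min().round(1),rad[s].max().round(1))
s=dark&(abs(rad-150)<8); print("ang",np.percentile(ang[s],[0,1,99,100]))
```

```text
[ 22  56 196] [ 17 136 189] [ 11 165  74]
[[382, 311], [219, 264], [241, 242], [410, 238]] [[0.6286, -0.26, 0.018], [0.4044, -0.0954, 0.018], [0.4482, -0.0396, 0.018], [0.7481, -0.0968, 0.018]] [0.2023 0.2781 0.071  0.3053] [ 0.55732769 -0.12293549  0.018     ]
((567.235595703125, -109.66387939453125), (169.0272979736328, 277.6281433105469), 53.730133056640625)
red 42 [247.         238.61904762] [[ 0.4602 -0.0314  0.018 ]]
-48 48 150.2 141.5 158.7
-44 47 150.5 141.1 159.5
-40 47 150.5 141.1 159.3
-36 48 150.6 141.2 159.7
-32 29 149.1 141.2 160.2
-28 50 151.5 141.9 161.0
-24 33 151.1 137.7 162.1
-20 43 151.4 137.5 164.2
-16 48 150.8 141.2 159.6
-12 45 150.8 141.9 159.3
-8 27 149.9 141.8 158.7
-4 40 150.7 136.9 162.3
0 47 150.3 138.8 163.8
4 51 151.0 141.3 160.1
8 51 150.8 141.2 159.8
12 44 151.1 142.0 159.7
16 34 150.9 139.3 164.2
20 44 151.7 138.8 164.8
24 51 150.4 141.1 159.6
28 52 150.7 141.1 159.9
32 37 150.6 137.5 159.7
36 48 150.8 139.2 164.7
40 45 150.8 137.4 164.7
44 53 151.0 141.3 160.0
48 50 150.4 141.3 159.6
52 1 147.5 147.5 147.5
ang [-49.97309228 -49.14516115  69.36756373  73.32202436]
```

View pics/side_z.png

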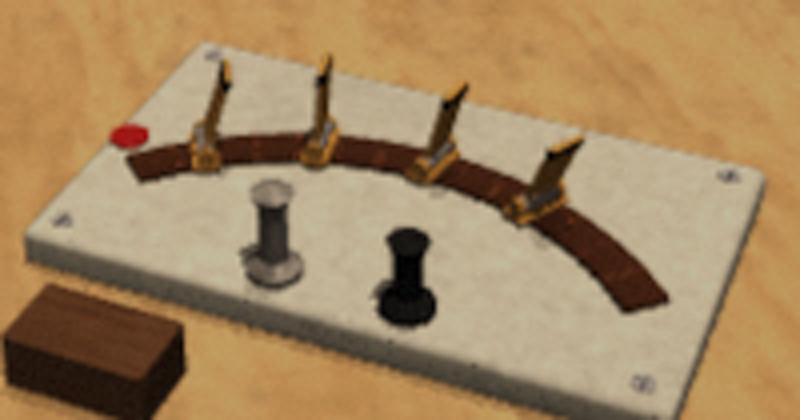

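The strip sits at radius 150.7 mm in my board frame, as it should, and the red dot agrees between the two views to 1 mm. In the zoomed side view the hinge bases are at about (205,155), (318,152), (432,168) and (537,203). I'll locate the hinges and pegs next.

Run:
```python
from h import *
th=np.radians(53.7); C=np.array([.5677,-.1035]); X=np.array([np.cos(th),np.sin(th)]); Y=np.array([-X[1],X[0]])
def tb(P): P=P[:,:2]-C; return np.c_[P@X,P@Y]*1000
def pol(b): return np.c_[np.hypot(b[:,0]+125,b[:,1]),np.degrees(np.arctan2(b[:,1],b[:,0]+125))].round(1)
it=camera_info("top"); is_=camera_info("side")
top=np.array([[206,398],[217,318],[256,250],[315,200]])/3+[255,110]
side=np.array([[205,155],[318,152],[432,168],[537,203]])/4+[215,205]
print("hinges top\n",pol(tb(onz(it,top,.026))),"\nside\n",pol(tb(onz(is_,side,.024))))
e=np.array([[211,447],[417,168]])/3+[255,110]; print("ends",pol(tb(onz(it,e,.021))))
# pegs: feet from side view, tops from top view
print("pegs side foot",tb(onz(is_,np.array([[273,270],[406,308]])/4+[215,205],.018)).round(0).tolist(), "tops top view",tb(np.vstack([onz(it,np.array([[347,370]])/3+[255,110],.062),onz(it,np.array([[395,303]])/3+[255,110],.056)])).round(0).tolist())
def w(a,r=150): 
    a=np.radians(a); return C+X*(r*np.cos(a)-125)/1000+Y*r*np.sin(a)/1000
for a in (50,38,0,-45,-50): print(a,w(a).round(4))
```

```text
hinges top
 [[150.2  38.4]
 [150.1  18.2]
 [148.6  -1.9]
 [147.7 -22.1]] 
side
 [[140.5  37.5]
 [139.3  16.9]
 [142.2  -4.1]
 [148.2 -23.7]]
ends [[151.1  50.5]
 [149.6 -50.6]]
pegs side foot [[-67.0, 27.0], [-68.0, -31.0]] tops top view [[-66.0, 30.0], [-67.0, -24.0]]
50 [ 0.4582 -0.0585]
38 [ 0.4892 -0.0543]
0 [ 0.5825 -0.0834]
-45 [ 0.642  -0.1816]
-50 [ 0.6434 -0.1946]
```

Both views put the hinges at board arc angles of about 38°, 18°, -2° and -22°, a 20° spacing that matches 52 mm on a 150 mm radius. The strip ends are at ±50° and the pegs are over 60 mm clear of the arc. The plan is shut fingers, tool y along the travel direction, and the tip at about z = 35 mm, against knuckle tops at 30 mm. First I'll shut the fingers and turn the hand by 0.95 rad.

>>> move_arm:
  series:
    - {"claw": 0,"roll": 0.12}
    - {"claw": 0,"roll": 0.12}
    - {"claw": 0,"roll": 0.12}
    - {"claw": 0,"roll": 0.12}
    - {"claw": 0,"roll": 0.12}
  squeeze: 20

```text
invalid input
```

>>> move_arm:
  series:
    - {"claw": 0,"roll": 0.12}
    - {"claw": 0,"roll": 0.12}
    - {"claw": 0,"roll": 0.11}
    - {"claw": 0}
    - {"claw": 0}

```text
invalid input
```

```bash
cat > g.py <<'E'
from h import *
th=np.radians(53.7); C=np.array([.5677,-.1035]); X=np.array([np.cos(th),np.sin(th)]); Y=np.array([-X[1],X[0]])
def w(a,r=150,z=.035):
    a=np.radians(a); return np.r_[C+X*(r*np.cos(a)-125)/1000+Y*r*np.sin(a)/1000,z]
def rep(a=None,z=.035):
    s=manip.read_state(); R=s['orientation']; p=s['tcp_pos']
    print("t",round(s['t'],2),"tcp",p.round(4),"F",s['contact_force'].round(1),"w",round(s['gripper_width'],3))
    print("q",s['q'].round(2),"yhead",np.degrees(np.arctan2(R[1,1],R[0,1])).round(2),"tilt",R[:2,2].round(3))
    P=p[:2]-C; b=[P@X*1000,P@Y*1000]; print("board polar r,a",round(np.hypot(b[0]+125,b[1]),1),round(np.degrees(np.arctan2(b[1],b[0]+125)),1))
    if a is not None: print("shift cm",(R.T@(w(a,z=z)-p)*100).round(2),"want head",a-90+53.7)
E
python3 -c "
from g import *
rep(50.5,.2)"
```

```text
t 0.15 tcp [0.2426 0.6024 0.2305] F [-0.2  0.2 -0.3] w 0.998
q [-0.92  0.5  -0.43  1.55  0.22  1.14 -0.21] yhead 68.07 tilt [-0.001 -0.001]
board polar r,a 844.9 53.6
shift cm [-44.58 -53.33   3.13] want head 14.200000000000003
```

The calls were refused, so every row probably needs all five numbers.

>>> move_arm:
  series:
    - {"claw": 0,"tx": 0,"ty": 0,"tz": 0,"roll": 0.12}
    - {"claw": 0,"tx": 0,"ty": 0,"tz": 0,"roll": 0.12}
    - {"claw": 0,"tx": 0,"ty": 0,"tz": 0,"roll": 0.12}
    - {"claw": 0,"tx": 0,"ty": 0,"tz": 0,"roll": 0.12}
    - {"claw": 0,"tx": 0,"ty": 0,"tz": 0,"roll": 0.12}
  squeeze: 20

```text
t: 0.57
tcp_pos: [0.2427, 0.6026, 0.2308]
orientation: [[-0.55, 0.835, -0.0], [0.835, 0.55, -0.001], [-0.0, -0.001, -1.0]]
contact_force: [0.2, 0.2, 0.0]
gripper_width: 0.303
```

>>> move_arm:
  series:
    - {"claw": 0,"tx": 0,"ty": 0,"tz": 0,"roll": 0.12}
    - {"claw": 0,"tx": 0,"ty": 0,"tz": 0,"roll": 0.12}
    - {"claw": 0,"tx": 0,"ty": 0,"tz": 0,"roll": 0.1}
    - {"claw": 0,"tx": 0,"ty": 0,"tz": 0,"roll": 0}

```text
t: 0.9
tcp_pos: [0.2426, 0.6027, 0.2309]
orientation: [[-0.242, 0.97, -0.0], [0.97, 0.242, -0.001], [-0.001, -0.0, -1.0]]
contact_force: [-1.3, -0.4, 0.1]
gripper_width: 0.0
```

```bash
python3 -c "
from g import *
rep(50.5,.2)"
```

```text
t 0.9 tcp [0.2426 0.6027 0.2309] F [-1.3 -0.4  0.1] w 0.0
q [-1.06  0.48 -0.23  1.56  0.12  1.12 -1.08] yhead 14.02 tilt [-0.    -0.001]
board polar r,a 845.1 53.6
shift cm [-69.37   4.77   3.14] want head 14.200000000000003
```

>>> move_arm:
  series:
    - {"claw": 0,"tx": -2,"ty": 0.2,"tz": 0,"roll": 0}
    - {"claw": 0,"tx": -3.5,"ty": 0.2,"tz": 0,"roll": 0}
    - {"claw": 0,"tx": -3.5,"ty": 0.2,"tz": 0,"roll": 0}
    - {"claw": 0,"tx": -3.5,"ty": 0.2,"tz": 0,"roll": 0}
    - {"claw": 0,"tx": -3.5,"ty": 0.2,"tz": 0,"roll": 0}

```text
t: 1.32
tcp_pos: [0.2918, 0.4486, 0.231]
orientation: [[-0.249, 0.968, -0.0], [0.968, 0.249, -0.0], [-0.0, -0.0, -1.0]]
contact_force: [1.0, -0.7, 0.7]
gripper_width: -0.001
```

>>> move_arm:
  series:
    - {"claw": 0,"tx": -3.5,"ty": 0.3,"tz": 0,"roll": 0}
    - {"claw": 0,"tx": -3.5,"ty": 0.3,"tz": 0,"roll": 0}
    - {"claw": 0,"tx": -3.5,"ty": 0.3,"tz": 0,"roll": 0}
    - {"claw": 0,"tx": -3.5,"ty": 0.3,"tz": 0,"roll": 0}
    - {"claw": 0,"tx": -3.5,"ty": 0.3,"tz": 0,"roll": 0}

```text
t: 1.73
tcp_pos: [0.3494, 0.2826, 0.2314]
orientation: [[-0.249, 0.968, 0.0], [0.968, 0.249, 0.0], [-0.0, 0.0, -1.0]]
contact_force: [0.5, -0.2, 0.2]
gripper_width: 0.001
```

>>> move_arm:
  series:
    - {"claw": 0,"tx": -3.5,"ty": 0.2,"tz": 0,"roll": 0}
    - {"claw": 0,"tx": -3.5,"ty": 0.2,"tz": 0,"roll": 0}
    - {"claw": 0,"tx": -3.5,"ty": 0.2,"tz": 0,"roll": 0}
    - {"claw": 0,"tx": -3.5,"ty": 0.2,"tz": 0,"roll": 0}
    - {"claw": 0,"tx": -3.5,"ty": 0.2,"tz": 0,"roll": 0}

```text
t: 2.15
tcp_pos: [0.402, 0.1155, 0.2314]
orientation: [[-0.249, 0.968, 0.0], [0.968, 0.249, 0.0], [-0.0, 0.0, -1.0]]
contact_force: [-0.2, -0.6, -0.1]
gripper_width: 0.005
```

```bash
python3 -c "
from g import *
rep(50.5,.2)"
```

```text
t 2.15 tcp [0.402  0.1155 0.2314] F [-0.2 -0.6 -0.1] w 0.005
q [-0.4   0.05  0.06  2.11 -0.    0.98 -0.09] yhead 14.44 tilt [0. 0.]
board polar r,a 332.6 52.3
shift cm [-18.25   0.97   3.15] want head 14.200000000000003
```

>>> move_arm:
  series:
    - {"claw": 0,"tx": -3.6,"ty": 0.2,"tz": 1,"roll": 0}
    - {"claw": 0,"tx": -3.6,"ty": 0.2,"tz": 2,"roll": 0}
    - {"claw": 0,"tx": -3.6,"ty": 0.2,"tz": 2,"roll": 0}
    - {"claw": 0,"tx": -3.6,"ty": 0.2,"tz": 2,"roll": 0}
    - {"claw": 0,"tx": -3.6,"ty": 0.2,"tz": 2,"roll": 0}

```text
t: 2.57
tcp_pos: [0.4561, -0.0565, 0.1407]
orientation: [[-0.25, 0.968, 0.001], [0.968, 0.25, -0.0], [-0.0, 0.001, -1.0]]
contact_force: [0.6, 2.1, 0.3]
gripper_width: 0.002
```

```bash
python3 -c "
from g import *
rep(50.5,.035)
for n in ('side','top','wrist'):
    im=capture(n)[...,::-1]
    if n=='side': im=cv2.resize(im[130:330,180:440],None,fx=3,fy=3)
    cv2.imwrite(f'pics/{n}1.png',im)"
```

```text
t 2.57 tcp [ 0.4561 -0.0565  0.1407] F [0.6 2.1 0.3] w 0.002
q [-0.13  0.26  0.22  2.11 -0.08  0.77  0.39] yhead 14.46 tilt [ 0.001 -0.   ]
board polar r,a 152.5 50.6
shift cm [-2.400e-01  1.000e-02  1.057e+01] want head 14.200000000000003
```

View pics/side1.png

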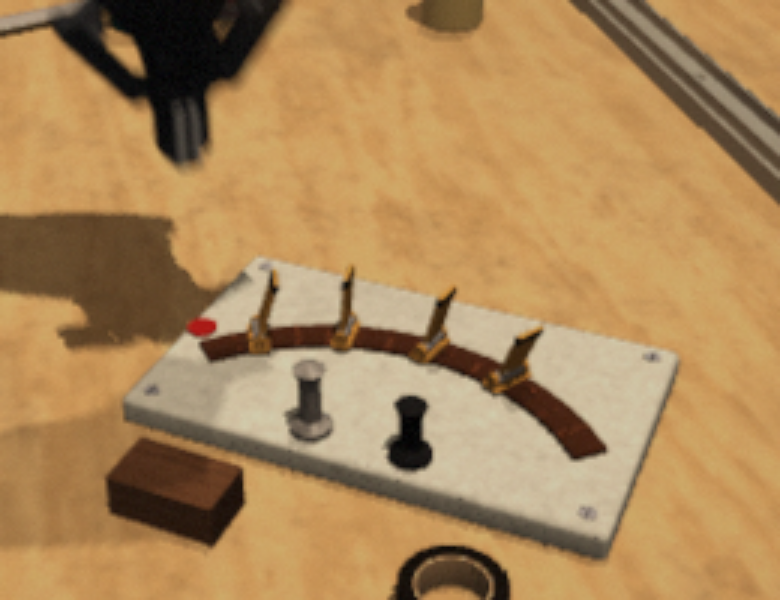

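View pics/wrist1.png

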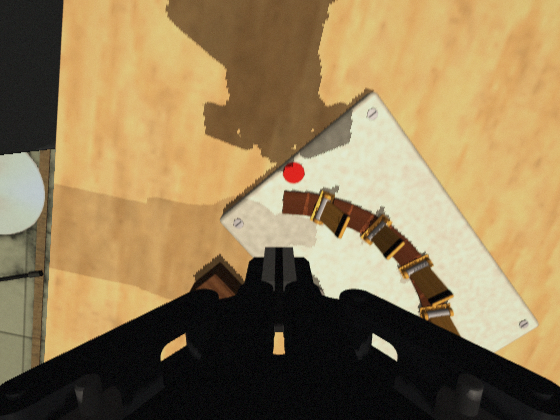

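The side view shows the shut fingertips at about (190,160) above the red-dot end, with all four flaps upright. The wrist view shows the dot at (293,173), the strip start at (285,202) and the hinges at (324,208), (375,232), (414,267) and (436,312). I'll check my board model against that view.

```bash
python3 -c "
from g import *
i=camera_info('wrist'); t=camera_info('side')
print('hinges',proj(i,[w(a,z=.026) for a in (38.2,18.2,-1.9,-22)]).round(0).tolist(),'start',proj(i,w(50.5,z=.021)).round(0), 'tcp in side', (proj(t,manip.read_state()['tcp_pos'])-[180,130]).round(0)*3)
px=np.array([[324,208],[375,232],[414,267],[436,312]]);P=onz(i,px,.027)[:,:2]-C;b=np.c_[P@X,P@Y]*1000
print(np.c_[np.hypot(b[:,0]+125,b[:,1]),np.degrees(np.arctan2(b[:,1],b[:,0]+125))].round(1))
"
```

```text
hinges [[319.0, 212.0], [374.0, 234.0], [415.0, 271.0], [435.0, 316.0]] start [[281. 207.]] tcp in side [[183. 171.]]
[[154.5  37.1]
 [151.7  18.6]
 [151.4  -0.2]
 [151.2 -20. ]]
```

The board model holds to 2–4 mm. Descending to about 35 mm.

>>> move_arm:
  series:
    - {"claw": 0,"tx": -0.2,"ty": 0,"tz": 2.5,"roll": 0}
    - {"claw": 0,"tx": 0,"ty": 0,"tz": 3,"roll": 0}
    - {"claw": 0,"tx": 0,"ty": 0,"tz": 2.5,"roll": 0}
    - {"claw": 0,"tx": 0,"ty": 0,"tz": 1.5,"roll": 0}
    - {"claw": 0,"tx": 0,"ty": 0,"tz": 0.4,"roll": 0}

```text
t: 3.13
tcp_pos: [0.4544, -0.055, 0.0404]
orientation: [[-0.25, 0.968, -0.004], [0.968, 0.25, 0.001], [0.002, -0.004, -1.0]]
contact_force: [-0.9, 0.6, 1.1]
gripper_width: -0.001
```

```bash
python3 -c "
from g import *
rep(50,.035)
im=capture('side')[...,::-1]
cv2.imwrite('pics/side2.png',cv2.resize(im[130:330,180:440],None,fx=3,fy=3))
rep(50,.035)"
```

```text
t 3.13 tcp [ 0.4544 -0.055   0.0404] F [-0.9  0.6  1.1] w -0.001
q [-0.09  0.45  0.18  2.16 -0.15  0.54  0.45] yhead 14.45 tilt [-0.004  0.001]
board polar r,a 154.3 51.0
shift cm [-0.44  0.28  0.54] want head 13.700000000000003
t 3.18 tcp [ 0.4549 -0.0552  0.041 ] F [0.1 0.2 0.3] w -0.001
q [-0.09  0.45  0.18  2.16 -0.15  0.55  0.45] yhead 14.42 tilt [-0.003  0.001]
board polar r,a 154.0 50.9
shift cm [-0.4   0.24  0.59] want head 13.700000000000003
```

View pics/side2.png

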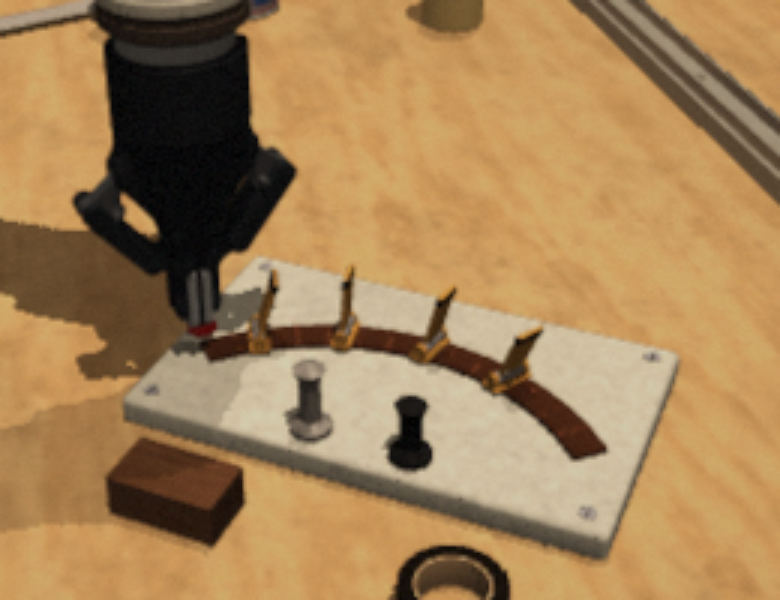

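The tips are just above the strip start at about (200,335), clear of flap 1 at (265,310). I'll trim the lateral position and height before the pass.

>>> move_arm:
  series:
    - {"claw": 0,"tx": -0.2,"ty": 0.1,"tz": 0.3,"roll": 0}
    - {"claw": 0,"tx": -0.2,"ty": 0.1,"tz": 0.2,"roll": 0}
    - {"claw": 0,"tx": 0,"ty": 0,"tz": 0.1,"roll": 0}
    - {"claw": 0,"tx": 0,"ty": 0,"tz": 0,"roll": 0}

```text
t: 3.52
tcp_pos: [0.4601, -0.0603, 0.0371]
orientation: [[-0.246, 0.969, 0.002], [0.969, 0.246, 0.0], [-0.0, 0.002, -1.0]]
contact_force: [-0.8, 0.4, 0.1]
gripper_width: -0.002
```

```bash
python3 -c "
from g import *
rep(50,.035)"
```

```text
t 3.52 tcp [ 0.4601 -0.0603  0.0371] F [-0.8  0.4  0.1] w -0.002
q [-0.08  0.46  0.18  2.16 -0.16  0.54  0.46] yhead 14.22 tilt [0.002 0.   ]
board polar r,a 147.9 49.4
shift cm [ 0.22 -0.14  0.21] want head 13.700000000000003
```

>>> move_arm:
  series:
    - {"claw": 0,"tx": 0.1,"ty": 0.1,"tz": 0.2,"roll": 0.02}
    - {"claw": 0,"tx": 0,"ty": 0.4,"tz": 0,"roll": 0.03}
    - {"claw": 0,"tx": 0,"ty": 0.5,"tz": 0,"roll": 0.033}
    - {"claw": 0,"tx": 0,"ty": 0.5,"tz": 0,"roll": 0.033}

```text
t: 3.85
tcp_pos: [0.474, -0.056, 0.0346]
orientation: [[-0.129, 0.992, 0.001], [0.992, 0.129, 0.0], [0.0, 0.001, -1.0]]
contact_force: [0.4, 0.4, 0.0]
gripper_width: 0.004
```

```bash
python3 -c "
from g import *
rep(38,.035)"
```

```text
t 3.85 tcp [ 0.474  -0.056   0.0346] F [0.4 0.4 0. ] w 0.004
q [-0.11  0.48  0.21  2.13 -0.19  0.55  0.36] yhead 7.42 tilt [0.001 0.   ]
board polar r,a 149.5 43.9
shift cm [-0.03  1.54 -0.04] want head 1.7000000000000028
```

>>> move_arm:
  series:
    - {"claw": 0,"tx": 0,"ty": 0.5,"tz": 0,"roll": 0.033}
    - {"claw": 0,"tx": 0,"ty": 0.5,"tz": 0,"roll": 0.033}
    - {"claw": 0,"tx": 0,"ty": 0.5,"tz": 0,"roll": 0.033}
    - {"claw": 0,"tx": 0,"ty": 0.5,"tz": 0,"roll": 0.033}
    - {"claw": 0,"tx": 0,"ty": 0.5,"tz": 0,"roll": 0.033}

```text
t: 4.27
tcp_pos: [0.4978, -0.0543, 0.0343]
orientation: [[0.035, 0.999, -0.002], [0.999, -0.035, 0.0], [0.0, -0.002, -1.0]]
contact_force: [-0.4, -0.2, 0.8]
gripper_width: -0.0
```

```bash
python3 -c "
from g import *
rep(30,.035)
im=capture('side')[...,::-1]
cv2.imwrite('pics/side3.png',cv2.resize(im[130:330,180:440],None,fx=3,fy=3))"
```

```text
t 4.27 tcp [ 0.4978 -0.0543  0.0343] F [-0.4 -0.2  0.8] w -0.0
q [-0.15  0.52  0.25  2.07 -0.23  0.58  0.22] yhead -2.03 tilt [-0.002  0.   ]
board polar r,a 150.0 34.7
shift cm [-0.04  1.23 -0.08] want head -6.299999999999997
```

View pics/side3.png

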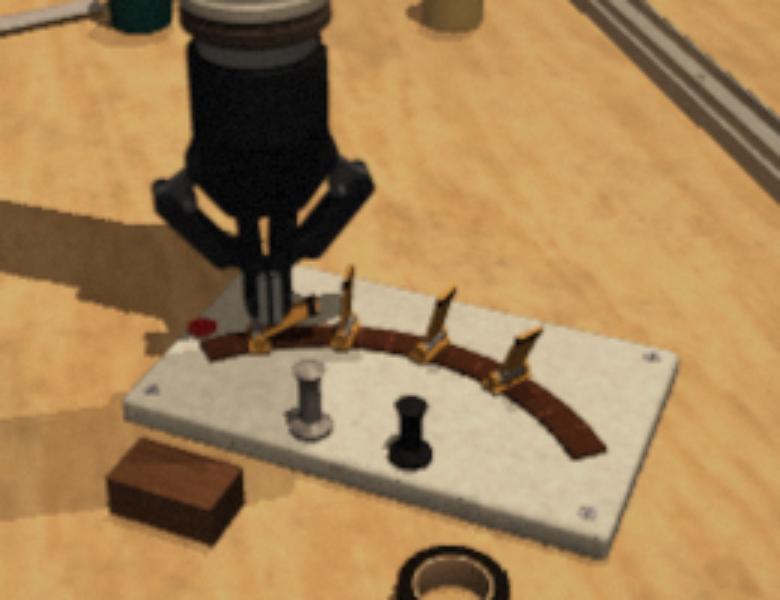

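The fingers are folding flap 1, whose tip is now at (315,302). The board hasn't moved and the measured force is under 1 N, so I'll continue.

>>> move_arm:
  series:
    - {"claw": 0,"tx": 0,"ty": 0.5,"tz": 0,"roll": 0.033}
    - {"claw": 0,"tx": 0,"ty": 0.5,"tz": 0,"roll": 0.033}
    - {"claw": 0,"tx": 0,"ty": 0.5,"tz": 0,"roll": 0.033}
    - {"claw": 0,"tx": 0,"ty": 0.5,"tz": 0,"roll": 0.033}
    - {"claw": 0,"tx": 0,"ty": 0.5,"tz": 0,"roll": 0.033}

```text
t: 4.73
tcp_pos: [0.5236, -0.0568, 0.0345]
orientation: [[0.198, 0.98, 0.0], [0.98, -0.198, 0.0], [0.0, 0.0, -1.0]]
contact_force: [0.4, -0.8, 0.1]
gripper_width: 0.005
```

```bash
python3 -c "
from g import *
rep(20,.035)"
```

```text
t 4.73 tcp [ 0.5236 -0.0568  0.0345] F [ 0.4 -0.8  0.1] w 0.005
q [-0.18  0.55  0.29  2.01 -0.27  0.61  0.09] yhead -11.42 tilt [0. 0.]
board polar r,a 150.4 24.8
shift cm [-0.09  1.26 -0.05] want head -16.299999999999997
```

>>> move_arm:
  series:
    - {"claw": 0,"tx": 0,"ty": 0.5,"tz": 0,"roll": 0.033}
    - {"claw": 0,"tx": 0,"ty": 0.5,"tz": 0,"roll": 0.033}
    - {"claw": 0,"tx": 0,"ty": 0.5,"tz": 0,"roll": 0.033}
    - {"claw": 0,"tx": 0,"ty": 0.5,"tz": 0,"roll": 0.033}
    - {"claw": 0,"tx": 0,"ty": 0.5,"tz": 0,"roll": 0.033}

```text
t: 5.15
tcp_pos: [0.547, -0.0632, 0.0342]
orientation: [[0.357, 0.934, -0.001], [0.934, -0.357, 0.001], [0.0, -0.001, -1.0]]
contact_force: [-2.9, 1.2, 1.5]
gripper_width: 0.003
```

>>> move_arm:
  series:
    - {"claw": 0,"tx": 0,"ty": 0.5,"tz": 0,"roll": 0.033}
    - {"claw": 0,"tx": 0,"ty": 0.5,"tz": 0,"roll": 0.033}
    - {"claw": 0,"tx": 0,"ty": 0.5,"tz": 0,"roll": 0.033}
    - {"claw": 0,"tx": 0,"ty": 0.5,"tz": 0,"roll": 0.033}
    - {"claw": 0,"tx": 0,"ty": 0.5,"tz": 0,"roll": 0.033}

```text
t: 5.57
tcp_pos: [0.571, -0.0743, 0.0344]
orientation: [[0.507, 0.862, 0.001], [0.862, -0.507, -0.0], [0.0, 0.001, -1.0]]
contact_force: [-1.3, 0.6, -0.4]
gripper_width: 0.002
```

```bash
python3 -c "
from g import *
rep(0,.035)
im=capture('side')[...,::-1]
cv2.imwrite('pics/side4.png',cv2.resize(im[130:330,180:440],None,fx=3,fy=3))"
```

```text
t 5.57 tcp [ 0.571  -0.0743  0.0344] F [-1.3  0.6 -0.4] w 0.002
q [-0.21  0.63  0.38  1.89 -0.35  0.69 -0.16] yhead -30.43 tilt [ 0.001 -0.   ]
board polar r,a 151.2 5.5
shift cm [-0.2   1.45 -0.06] want head -36.3
```

View pics/side4.png

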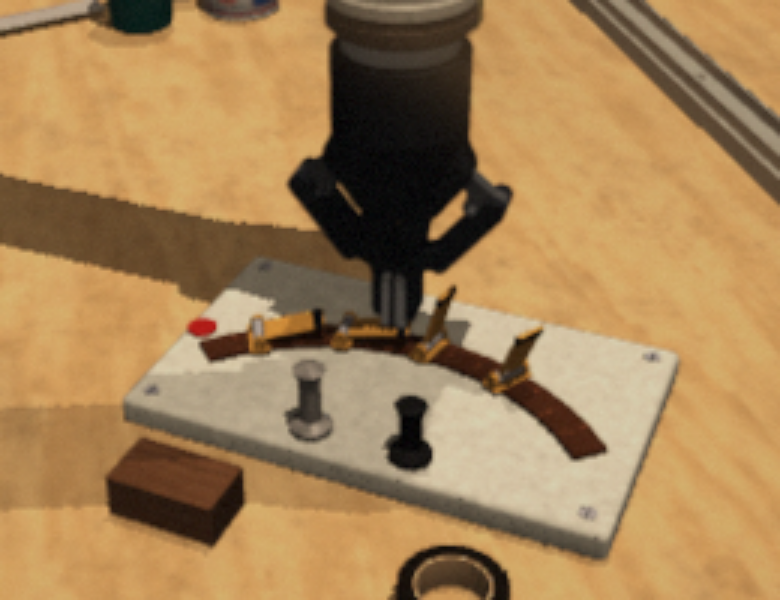

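Flaps 1 (tip at 318,318) and 2 (tip at 400,330) are down, and the board outline hasn't changed. Continuing with a 1 mm inward trim.

>>> move_arm:
  series:
    - {"claw": 0,"tx": -0.05,"ty": 0.5,"tz": 0,"roll": 0.033}
    - {"claw": 0,"tx": -0.05,"ty": 0.5,"tz": 0,"roll": 0.033}
    - {"claw": 0,"tx": 0,"ty": 0.5,"tz": 0,"roll": 0.033}
    - {"claw": 0,"tx": 0,"ty": 0.5,"tz": 0,"roll": 0.033}
    - {"claw": 0,"tx": 0,"ty": 0.5,"tz": 0,"roll": 0.033}

```text
t: 6.03
tcp_pos: [0.5901, -0.0886, 0.034]
orientation: [[0.641, 0.767, -0.001], [0.767, -0.641, 0.001], [-0.0, -0.002, -1.0]]
contact_force: [-1.8, 2.4, 0.8]
gripper_width: 0.004
```

>>> move_arm:
  series:
    - {"claw": 0,"tx": 0,"ty": 0.5,"tz": 0,"roll": 0.033}
    - {"claw": 0,"tx": 0,"ty": 0.5,"tz": 0,"roll": 0.033}
    - {"claw": 0,"tx": 0,"ty": 0.5,"tz": 0,"roll": 0.033}
    - {"claw": 0,"tx": 0,"ty": 0.5,"tz": 0,"roll": 0.033}
    - {"claw": 0,"tx": 0,"ty": 0.5,"tz": 0,"roll": 0.033}

```text
t: 6.45
tcp_pos: [0.6092, -0.1066, 0.0344]
orientation: [[0.759, 0.651, 0.001], [0.651, -0.759, -0.0], [0.0, 0.001, -1.0]]
contact_force: [-0.4, 1.1, -0.9]
gripper_width: -0.002
```

```bash
python3 -c "
from g import *
rep(-20,.035)"
```

```text
t 6.45 tcp [ 0.6092 -0.1066  0.0344] F [-0.4  1.1 -0.9] w -0.002
q [-0.21  0.7   0.46  1.78 -0.43  0.76 -0.39] yhead -49.35 tilt [ 0.001 -0.   ]
board polar r,a 151.2 -13.5
shift cm [-0.23  1.7  -0.06] want head -56.3
```

>>> move_arm:
  series:
    - {"claw": 0,"tx": -0.05,"ty": 0.5,"tz": 0,"roll": 0.033}
    - {"claw": 0,"tx": -0.05,"ty": 0.5,"tz": 0,"roll": 0.033}
    - {"claw": 0,"tx": 0,"ty": 0.5,"tz": 0,"roll": 0.033}
    - {"claw": 0,"tx": 0,"ty": 0.5,"tz": 0,"roll": 0.033}
    - {"claw": 0,"tx": 0,"ty": 0.5,"tz": 0,"roll": 0.033}

```text
t: 6.87
tcp_pos: [0.6225, -0.1262, 0.034]
orientation: [[0.855, 0.518, -0.001], [0.518, -0.855, 0.001], [-0.0, -0.002, -1.0]]
contact_force: [-1.3, 1.6, 0.1]
gripper_width: 0.003
```

>>> move_arm:
  series:
    - {"claw": 0,"tx": 0,"ty": 0.5,"tz": 0,"roll": 0.033}
    - {"claw": 0,"tx": 0,"ty": 0.5,"tz": 0,"roll": 0.033}
    - {"claw": 0,"tx": 0,"ty": 0.5,"tz": 0,"roll": 0.033}
    - {"claw": 0,"tx": 0,"ty": 0.5,"tz": 0,"roll": 0.033}
    - {"claw": 0,"tx": 0,"ty": 0.5,"tz": 0,"roll": 0.033}

```text
t: 7.28
tcp_pos: [0.6348, -0.1495, 0.0344]
orientation: [[0.929, 0.37, 0.0], [0.37, -0.929, -0.0], [0.0, 0.001, -1.0]]
contact_force: [-0.4, 0.3, 0.5]
gripper_width: 0.005
```

```bash
python3 -c "
from g import *
rep(-46,.035)
im=capture('side')[...,::-1]
cv2.imwrite('pics/side5.png',cv2.resize(im[130:330,180:440],None,fx=3,fy=3))"
```

```text
t 7.28 tcp [ 0.6348 -0.1495  0.0344] F [-0.4  0.3  0.5] w 0.005
q [-0.18  0.77  0.53  1.69 -0.5   0.82 -0.61] yhead -68.26 tilt [ 0. -0.]
board polar r,a 151.3 -32.5
shift cm [-0.58  3.5  -0.06] want head -82.3
```

View pics/side5.png

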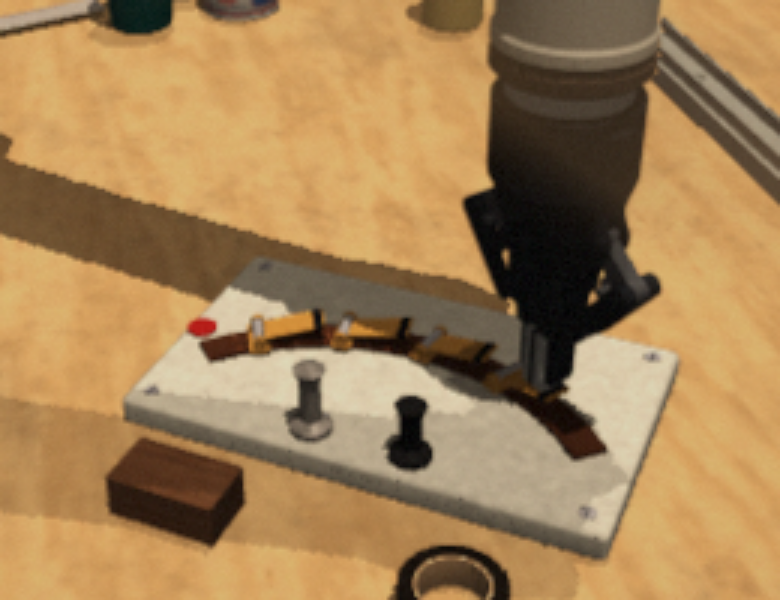

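Flaps 1–3 are down and flap 4 is nearly flat, with its tip by the fingers at (560,385). The board and pegs haven't moved. There is about 35 mm left to the strip end.

>>> move_arm:
  series:
    - {"claw": 0,"tx": -0.05,"ty": 0.5,"tz": 0,"roll": 0.033}
    - {"claw": 0,"tx": -0.05,"ty": 0.5,"tz": 0,"roll": 0.033}
    - {"claw": 0,"tx": 0,"ty": 0.5,"tz": 0,"roll": 0.033}
    - {"claw": 0,"tx": 0,"ty": 0.5,"tz": 0,"roll": 0.033}
    - {"claw": 0,"tx": 0,"ty": 0.5,"tz": 0,"roll": 0.033}

```text
t: 7.75
tcp_pos: [0.6413, -0.1735, 0.0343]
orientation: [[0.977, 0.213, 0.0], [0.213, -0.977, -0.0], [0.0, 0.0, -1.0]]
contact_force: [0.5, -0.2, -0.2]
gripper_width: 0.002
```

>>> move_arm:
  series:
    - {"claw": 0,"tx": 0,"ty": 0.5,"tz": 0,"roll": 0.033}
    - {"claw": 0,"tx": 0,"ty": 0.5,"tz": 0,"roll": 0.033}
    - {"claw": 0,"tx": 0,"ty": 0.1,"tz": 0,"roll": 0}
    - {"claw": 0,"tx": 0,"ty": 0,"tz": 0,"roll": 0}

```text
t: 8.08
tcp_pos: [0.6432, -0.1844, 0.0342]
orientation: [[0.989, 0.15, -0.0], [0.15, -0.989, -0.001], [-0.0, 0.0, -1.0]]
contact_force: [-0.7, 0.1, 0.5]
gripper_width: -0.0
```

```bash
python3 -c "
from g import *
rep(-46.5,.035)"
```

```text
t 8.08 tcp [ 0.6432 -0.1844  0.0342] F [-0.7  0.1  0.5] w -0.0
q [-0.16  0.81  0.59  1.65 -0.56  0.86 -0.76] yhead -81.35 tilt [-0.    -0.001]
board polar r,a 150.8 -46.1
shift cm [-0.08  0.09 -0.08] want head -82.8
```

The tips have reached the strip end. I'll go 4 mm further for margin, lift straight up, then look.

>>> move_arm:
  series:
    - {"claw": 0,"tx": 0,"ty": 0.4,"tz": 0,"roll": 0}
    - {"claw": 0,"tx": 0,"ty": 0,"tz": 0,"roll": 0}
    - {"claw": 0,"tx": 0,"ty": 0,"tz": -0.8,"roll": 0}
    - {"claw": 0,"tx": 0,"ty": 0,"tz": -2,"roll": 0}
    - {"claw": 0,"tx": 0,"ty": 0,"tz": -3,"roll": 0}

```text
t: 8.5
tcp_pos: [0.6418, -0.1864, 0.0905]
orientation: [[0.988, 0.152, -0.005], [0.152, -0.988, 0.001], [-0.005, -0.002, -1.0]]
contact_force: [-0.6, -0.0, -0.0]
gripper_width: 0.0
```

>>> move_arm:
  series:
    - {"claw": 0,"tx": 0,"ty": 0,"tz": -3,"roll": 0}
    - {"claw": 0,"tx": 0,"ty": 0,"tz": -3,"roll": 0}
    - {"claw": 0,"tx": 0,"ty": 0,"tz": -3,"roll": 0}
    - {"claw": 0,"tx": 0,"ty": 0,"tz": -2,"roll": 0}
    - {"claw": 0,"tx": 0,"ty": 0,"tz": -1,"roll": 0}

```text
t: 8.92
tcp_pos: [0.6455, -0.1882, 0.2167]
orientation: [[0.988, 0.151, 0.005], [0.151, -0.988, -0.001], [0.005, 0.002, -1.0]]
contact_force: [0.2, -0.5, 0.5]
gripper_width: -0.0
```

```bash
python3 -c "
from g import *
rep()
im=capture('side')[...,::-1]
cv2.imwrite('pics/side6.png',cv2.resize(im[130:330,180:440],None,fx=3,fy=3))
cv2.imwrite('pics/wrist6.png',capture('wrist')[...,::-1]);cv2.imwrite('pics/top6.png',capture('top')[...,::-1])"
```

```text
t 8.92 tcp [ 0.6455 -0.1882  0.2167] F [ 0.2 -0.5  0.5] w -0.0
q [-0.23  0.61  0.71  1.54 -0.42  1.15 -0.86] yhead -81.29 tilt [ 0.005 -0.001]
board polar r,a 152.7 -47.7
```

View pics/side6.png

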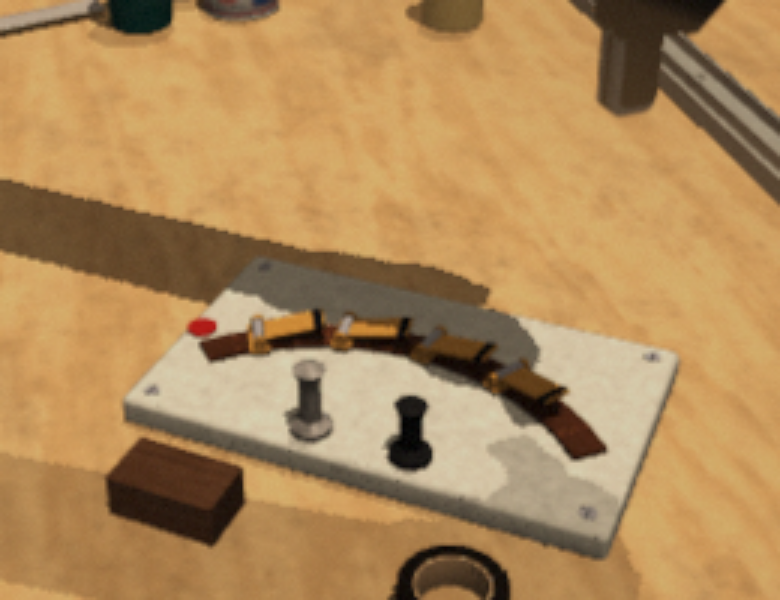

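View pics/wrist6.png

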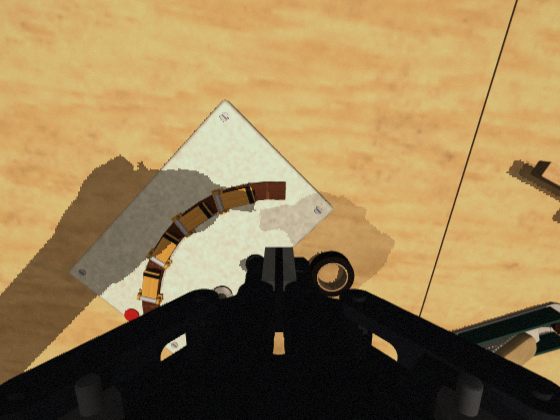

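The side view shows all four flaps lying along the strip, with tips at (318,318), (404,328), (490,350) and (562,395). The board, pegs, offcut and tape are at the same pixels as before, and the wrist view agrees. I'll let the arm settle, compare positions numerically, and hand in.

>>> move_arm:
  series:
    - {"claw": 0,"tx": 0,"ty": 0,"tz": -1,"roll": 0}
    - {"claw": 0,"tx": 0,"ty": 0,"tz": 0,"roll": 0}
    - {"claw": 0,"tx": 0,"ty": 0,"tz": 0,"roll": 0}
    - {"claw": 0,"tx": 0,"ty": 0,"tz": 0,"roll": 0}
    - {"claw": 0,"tx": 0,"ty": 0,"tz": 0,"roll": 0}

```text
t: 9.48
tcp_pos: [0.6436, -0.1874, 0.2214]
orientation: [[0.989, 0.151, -0.001], [0.151, -0.989, 0.0], [-0.001, -0.0, -1.0]]
contact_force: [0.3, -0.2, 0.0]
gripper_width: -0.001
```

```bash
python3 -c "
from g import *
a=load('pics/side0.png'); b=np.ascontiguousarray(capture('side')[...,::-1]); 
g=lambda m,r:np.float32(cv2.cvtColor(m[r[1]:r[3],r[0]:r[2]],cv2.COLOR_BGR2GRAY))
for n,r in dict(steel=(270,248,296,280),black=(304,258,330,290),offcut=(212,274,265,312),tape=(306,307,356,351),corner=(355,270,400,310),red=(236,230,258,246)).items():
    t=g(b,(r[0]+3,r[1]+3,r[2]-3,r[3]-3)); m=cv2.matchTemplate(g(a,(r[0]-4,r[1]-4,r[2]+4,r[3]+4)),t,cv2.TM_CCOEFF_NORMED); l=cv2.minMaxLoc(m); print(n,'shift px',7-l[3][0],7-l[3][1],'score',round(l[1],2))
rep(); print(manip.job_done())"
```

```text
steel shift px 0 0 score 1.0
black shift px 0 0 score 1.0
offcut shift px 0 0 score 0.98
tape shift px 0 0 score 0.99
corner shift px 0 0 score 0.95
red shift px 0 0 score 1.0
t 9.53 tcp [ 0.6436 -0.1875  0.2215] F [ 0.  -0.3 -0.3] w 0.002
q [-0.23  0.6   0.71  1.53 -0.41  1.16 -0.86] yhead -81.31 tilt [-0.001  0.   ]
board polar r,a 150.8 -47.3
the job is handed in; nothing more can be done
None
```

I ran the shut fingertips along the strip from the red-dot end to the other end in one pass, and all four flaps folded down in order. The tips stayed at about 34–35 mm above the bench throughout, roughly 4 mm over the hinge knuckles. I then lifted straight up and handed the job in at 9.5 s.

- **Flaps:** in the last pictures all four lie along the strip, about 15° or less off flat by eye. I did not measure the angles.
- **Force:** the highest reading at the end of any move during the pass was about 3.5 N.
- **Nothing disturbed:** comparing side views from before and after, the board, both pegs, the offcut and the tape show no shift to the nearest pixel (about 2 mm).
- **Hand:** it ended about 0.15 m above the folded flaps, touching nothing, with force readings near zero.

- **Disagreements:** the side view's rough hinge picks came out up to 11 mm off across the strip, because I had picked the near foot of each hinge. The first wrist-view check was off by 2–4 mm. I used the top-view values, and the fingers stayed centred on the flaps.
- **Refused calls:** the first two move calls were refused because rows were missing numbers, and nothing moved.

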